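# Turn the row of lidded pots end for end on the growing rack

## Robot

A 6-joint arm with a two-finger parallel gripper is mounted at the origin on the work surface. World frame = base frame: x ahead of the robot, y to its left, z up, the work surface at z = 0. Lengths are in m, angles in rad, forces in N, time in s.
With the tool pointing down it reaches from about 0.325 to 0.75 m from the base axis. Payload 7.6 kg.
Tool frame: the origin (TCP) lies at the very end of the fingers, on their centre line; the grasp point (between the pads) lies 19 mm behind it; z points along the fingers, y is the line along which they close (so a half turn about z gives the same grasp; the last joint's range is limited). The gripper opens to 85 mm and grips with 20 to 120 N. Pads are 22 mm wide; open, the fingers measure 114 mm over their backs; the gripper's body (76 mm by 85 mm) begins 54 mm behind the grasp point. The pads swing forward as they close: fully open they stand 13 mm farther back than shut.
Start: joints at [1.107, 0.052, 1.401, -0, 1.689, -0.07], TCP at [0.201, 0.485, 0.207] pointing down, gripper open.
Joint ranges: [-2.9, 2.9], [-0.91, 2.17], [0.12, 2.37], [-1.06, 4.2], [0.26, 2.73], [-2.93, 2.93]. Speed limits (rad/s): [2.57, 2.57, 3.01, 3.14, 3.14, 3.14].

## Interface

Orientations are given as a 3x3 rotation matrix whose columns are the frame's x, y, z axes.
In Python, from plant import get_obs, camera, hand_in gives the robot as it stands. The module is installed in compiled form; this text tells all that it offers.
- The arm moves only by the tool move_arm, never from a script. Its argument "moves" is a list of rows, each an object with "slide": the shift along the tool's x, y, z normalised to -1 to 1, where 1 is 15 cm, a list of three; "rot": the turn, a rotation vector about the tool's x, y, z normalised to -1 to 1, where 1 is 360 degrees, a list of three. In form: [{"slide": [tx, ty, tz], "rot": [ax, ay, az]}, ...]. A call has 1 to 5 rows; each row is the pose to reach, as a shift and turn from the pose commanded when the call began, along the tool's axes at that moment, turning the shorter way round; what a row does not reach only later rows make up. A row lasts 1/12 s, in which the tool goes at most 41.7 mm and 7.16 degrees, less where a joint would pass 70% of its speed; a pose out of reach is approached as far as the arm can. A call with a number of a shift or a turn outside -1 to 1 is refused whole. A call with a gripper value outside its range is refused whole. "claw" is the finger opening in mm, from 0 to 85.4, set as the call begins (left out, the last holds). The fingers move at their own pace and stop on an object; "grip_force" is the grip in N (left out, the last holds). Time passes only in rows, so rows that repeat a pose let the fingers close. It gives the time, the measured TCP pose, the force, the opening and the grip force at its end, in the units of the state.
- get_obs(): the state, without advancing time (a new reading comes with each control period).
- camera(name): name is "side" or "top"; returns a dict with "pixels" (400x640x3 uint8, red, green, blue), "z_map" (400x640 float32, m along the optical axis (not along the pixel's ray), 0 where there is no reading), "K" (3x3 intrinsics, pixels), "world_from_camera" (4x4, takes a point from camera to world coordinates). Camera axes: x right, y up, looking along -z (the intrinsics and any distortion apply to the point x, -y, -z); pixel columns grow to the right and rows downward; lengths in m; the calibration is good to about 2 mm. A picture is of the moment at which its call begins.
- hand_in(): hands the job in; it is judged then, once.
The state is a dict: "time": time; "qpos": joint angles; "joint_velocities": joint speeds; "tau": joint torques, N m; "tcp_pos": TCP position; "tool_rot": TCP orientation; "force": force on the tool from outside, world axes, zero at the start; "ft_torque": the same for the moment, N m; "grip_width": opening from 0.0 (shut) to 1.0 (fully open); "grip_force": force on a finger pad.
Only numpy, scipy, OpenCV 4.12 (cv2) and the standard library are available. Lean on these libraries where they do the work, as an engineer would, in place of code of your own. Each camera call takes 0.05 s, during which the arm holds its last target. There are 200 camera calls.

## Task

For the second half of the growing trial, move the four lidded black pots from their saucers on the beige carrying tray to the four wells of the aluminium growing rack, in reverse order: the pot that stood at the left end of the tray, as seen from the robot, goes into the rack's right-end well, the next one into the next well, and so on, until the pot from the tray's right end stands in the left-end well. Never tip a pot over, and leave each one standing upright, flat on its well's floor, in the middle of the well.

Things in the scene. Friction and masses are not known exactly. Their poses are not given: they have to be found in the camera images.
- pot_wide: Black plastic wide low pot: round, flat lid; 60 mm tall overall; rim band 60 mm across from 30 to 56 mm above the bottom; below it the wall is 50 (bottom) to 54 mm across. White lid fixed on; about 0.1 to 0.25 kg. Loose; the rim band's straight sides are the place to grip. Origin: centre of the underside, z up.
- pot_tall: Black plastic tall slim pot: round, slightly domed lid; 104 mm tall overall; rim band 46 mm across from 66 to 94 mm above the bottom; below it the wall is 40 (bottom) to 42 mm across. White lid fixed on; about 0.1 to 0.25 kg. Loose; the rim band's straight sides are the place to grip. Origin: centre of the underside, z up.
- pot_square: Black plastic square pot: flat square lid; 78 mm tall overall; square rim band 52 x 52 mm from 46 to 74 mm above the bottom; below it 44 x 44 mm; sides along its own x and y. White lid fixed on; about 0.1 to 0.25 kg. Loose; the rim band's straight sides are the place to grip. Origin: centre of the underside, z up.
- pot_knob: Black plastic medium round pot whose lid has a round upright knob (18 mm across, 18 mm high); 98 mm tall overall with the knob; rim band 54 mm across from 48 to 76 mm above the bottom; below it the wall is 44 (bottom) to 48 mm across. White lid fixed on; about 0.1 to 0.25 kg. Loose; the rim band's straight sides are the place to grip. Origin: centre of the underside, z up.
- saucer_wide: Terracotta-coloured flat saucer, round, 78 mm across, 5 mm thick, fixed to the carrying tray; at the start the wide pot stands centred on it, so it keeps marking that pot's old place in the row. Origin: centre of its underside (its top is 5 mm above).
- saucer_tall: Terracotta-coloured flat saucer, round, 66 mm across, 5 mm thick, fixed to the carrying tray; at the start the tall pot stands centred on it, so it keeps marking that pot's old place in the row. Origin: centre of its underside (its top is 5 mm above).
- saucer_square: Terracotta-coloured flat saucer, square, 74 x 74 mm, 5 mm thick, fixed to the carrying tray; at the start the square pot stands centred on it, so it keeps marking that pot's old place in the row. Origin: centre of its underside (its top is 5 mm above).
- saucer_knob: Terracotta-coloured flat saucer, round, 72 mm across, 5 mm thick, fixed to the carrying tray; at the start the knob pot stands centred on it, so it keeps marking that pot's old place in the row. Origin: centre of its underside (its top is 5 mm above).
- tray: Beige carrying tray, 118 x 360 mm (own x, y), rim 14 mm high, floor 5 mm thick, fixed; nearer to or farther from the robot than the rack. The four saucers lie in a row at own x = 0, own y = +126, +42, -42, -126 mm, in varying order. Origin: centre of its underside, on the bench; own x points away from the robot, own +y to the robot's left, within 6 degrees.
- rack: Aluminium plate, 100 x 360 mm (own x, y), 10 mm thick, fixed, with a row of four round wells, 75 mm across, 4 mm deep (grey floor 6 mm above its underside), empty at the start, centred at own x = 0, own y = +126, +42, -42, -126 mm. Origin: centre of its underside, on the bench; own x points away from the robot, own +y to the robot's left, within 6 degrees.

How it is judged:
By the outcome, as a careful person would: the job done as asked, in the order asked, and still so for the second after the job is handed in, with the robot touching nothing.
It also fails if it takes over 102 s, if anything falls off the work surface, if the arm or the gripper's body presses on something with over 40 N, if the wrist force passes 120 N, or if a joint passes its speed limit or range.

## Working session

There is one attempt and no reset: what is moved stays moved. The work goes in short steps, Python scripts to look and compute and a tool call to move; the robot and the scene stay as the last step left them, time stands still between calls to the robot, and variables do not carry over. Pictures are saved under pics/ and viewed, at most 14 in all, crops included, and the job is handed in when it is done.

Besides the shell and the picture viewer there is one more tool, called after "Emit:" as name([rows], argument=value, ...), one row to a line, values as JSON. move_arm: Moves the arm, as the interface text tells. Scaled input: -1 to 1 covers 15 cm each way for a shift and 360 degrees each way for a turn. Its arguments: {"type":"object","properties":{"moves":{"type":"array"},"claw":{"type":"number"},"grip_force":{"type":"number"}},"required":["moves"]}

```bash
mkdir -p pics; python3 - <<'E'
from plant import get_obs,camera
import cv2,numpy as np,pickle
d={}
for n in ("top","side"):
    c=camera(n);d[n]=c
    cv2.imwrite(f"pics/{n}0.png",c["pixels"][:,:,::-1])
    print(n,c["K"].round(1).tolist(),c["world_from_camera"].round(3).tolist())
pickle.dump(d,open("d0.pkl","wb"))
o=get_obs();print(o["time"],o["tcp_pos"],np.round(o["tool_rot"],3).tolist(),o["grip_width"])
E
```

```text
top [[362.2, 0.0, 324.1], [0.0, 362.2, 198.7], [0.0, 0.0, 1.0]] [[-0.028, 0.989, -0.143, 0.478], [-1.0, -0.028, 0.002, -0.032], [-0.002, 0.143, 0.99, 0.701], [0.0, 0.0, 0.0, 1.0]]
side [[516.7, 0.0, 316.9], [0.0, 516.7, 202.2], [0.0, 0.0, 1.0]] [[-0.964, 0.156, -0.218, 0.334], [-0.268, -0.581, 0.769, 0.716], [-0.007, 0.799, 0.601, 0.617], [0.0, 0.0, 0.0, 1.0]]
0.1 [0.20128118 0.48456603 0.20656721] [[-0.923, 0.384, -0.001], [0.384, 0.923, -0.001], [0.0, -0.001, -1.0]] 1.005537548443009
```

View pics/top0.png

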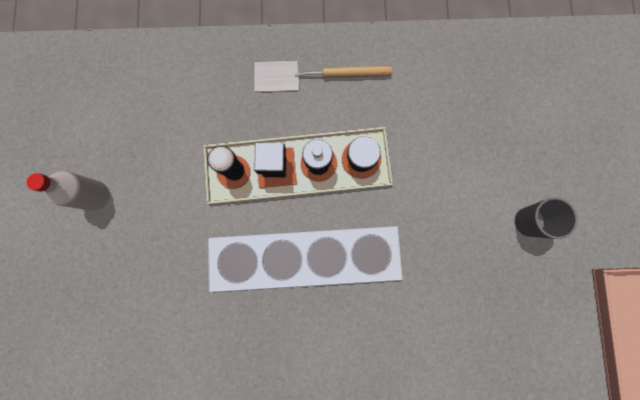

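View pics/side0.png

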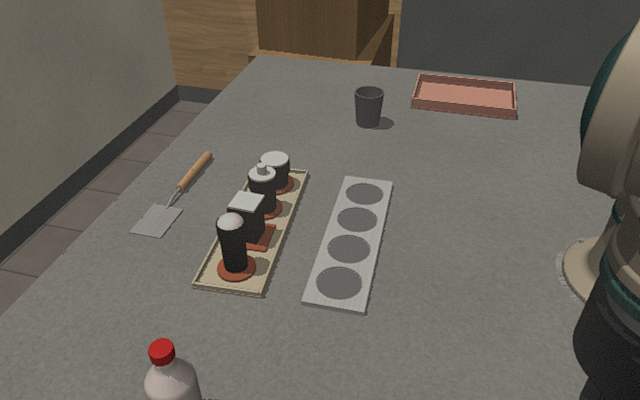

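The tray is farther out, and its pots from left to right are tall (221,160), square (270,160), knob (317,155) and wide (363,154). The rack wells lie at (237,263), (282,260), (326,257) and (371,254). A bottle stands near (64,189). The order for the rack, left to right, is wide, knob, square, tall.

```bash
cat > h.py <<'E'
import numpy as np,cv2
def rays(c,uv):
    uv=np.asarray(uv,float).reshape(-1,2);K=c["K"];T=c["world_from_camera"]
    d=np.c_[(uv[:,0]-K[0,2])/K[0,0],-(uv[:,1]-K[1,2])/K[1,1],-np.ones(len(uv))]
    return T[:3,3],d@T[:3,:3].T
def onplane(c,uv,z):
    o,d=rays(c,uv);return (o+d*((z-o[2])/d[:,2])[:,None])[:,:2]
def world(c):
    v,u=np.mgrid[:400,:640];o,d=rays(c,np.c_[u.ravel(),v.ravel()])
    return (o+d*c["z_map"].reshape(-1,1)).reshape(400,640,3)
def blobs(m,amin,amax):
    cs,_=cv2.findContours(m.astype(np.uint8),cv2.RETR_EXTERNAL,cv2.CHAIN_APPROX_NONE)
    return [c[:,0] for c in cs if amin<cv2.contourArea(c)<amax]
E
python3 - <<'E'
import pickle
from h import *
d=pickle.load(open("d0.pkl","rb"))
for n in ("top","side"):
    c=d[n];W=world(c);px=c["pixels"].astype(int);hsv=cv2.cvtColor(c["pixels"],cv2.COLOR_RGB2HSV)
    inb=(W[...,0]>.3)&(W[...,0]<.75)&(abs(W[...,1])<.3)&(c["z_map"]>0)
    print(n,"bench z",np.median(W[...,2][inb&(W[...,0]<.36)]))
    white=inb&(hsv[...,2]>120)&(hsv[...,1]<60)&(W[...,2]>.04)
    for b in blobs(white,150,9000):
        m=cv2.drawContours(np.zeros((400,640),np.uint8),[b[:,None]],-1,1,-1)>0
        z=np.median(W[...,2][m&(c["z_map"]>0)])
        p=onplane(c,b,z).astype(np.float32);e=cv2.fitEllipse(p);r=cv2.minAreaRect(p)
        print(" lid px",b.mean(0).round(),"z %.4f"%z,"ell",np.round(e[0],4),np.round(e[1],4),"rect",np.round(r[0],4),np.round(r[1],4),round(r[2],1))
    al=inb&(W[...,2]<.025)&(hsv[...,2]>140)&(hsv[...,1]<45)
    for b in blobs(al,2000,30000):
        r=cv2.minAreaRect(onplane(c,b,.010).astype(np.float32)*1000);print(" rack",np.round(r[0],1),np.round(r[1],1),round(r[2],2))
        m=cv2.drawContours(np.zeros((400,640),np.uint8),[b[:,None]],-1,1,-1)>0
        for w in blobs(m&~al,300,5000):
            e=cv2.fitEllipse((onplane(c,w,.010)*1000).astype(np.float32));print("  well",np.round(e[0],1),np.round(e[1],1))
    ra=inb&(hsv[...,1]>120)&((hsv[...,0]<12)|(hsv[...,0]>170))
    be=inb&(hsv[...,1]>25)&(hsv[...,0]>18)&(hsv[...,0]<40)&(hsv[...,2]>110)
    pts=np.vstack([np.zeros((0,2))]+[b for b in blobs(be,20,99999)])
    if len(pts): r=cv2.minAreaRect(onplane(c,pts,.014).astype(np.float32)*1000);print(" tray",np.round(r[0],1),np.round(r[1],1),round(r[2],2))
E
```

```text
top bench z 0.000689775561956818
 lid px [220. 158.] z 0.1117 ell [0.6378 0.1391] [0.0393 0.0409] rect [0.6375 0.1393] [0.0405 0.0378] 88.4
 lid px [269. 156.] z 0.0890 ell [0.645  0.0611] [0.0548 0.0562] rect [0.6448 0.0604] [0.0506 0.0465] 88.4
 lid px [317. 153.] z 0.0912 ell [ 0.6473 -0.0233] [0.049 0.051] rect [ 0.6472 -0.0237] [0.0504 0.05  ] 88.4
 lid px [364. 151.] z 0.0709 ell [ 0.654  -0.1072] [0.0556 0.0565] rect [ 0.6541 -0.1078] [0.0556 0.0555] 87.8
 tray [646.4  17.7] [119.1 360.2] 4.29
side bench z -0.001329092277330579
 lid px [229. 221.] z 0.1092 ell [0.6366 0.1488] [0.0386 0.0412] rect [0.6362 0.1485] [0.0394 0.0396] 15.0
 lid px [245. 201.] z 0.0864 ell [0.6457 0.0641] [0.0531 0.0577] rect [0.6455 0.0636] [0.05   0.0486] 87.3
 lid px [268. 165.] z 0.0865 ell [ 0.6467 -0.0516] [0.0512 0.1132] rect [ 0.6471 -0.0511] [0.1052 0.053 ] 82.7
 rack [466.5  10.8] [ 99.7 359.2] 1.94
  well [461.8 137.7] [73.3 74.1]
  well [464.8  54. ] [72.1 74.2]
  well [467.7 -29.8] [72.2 74.3]
  well [ 470.6 -113.5] [72.  74.1]
 tray [646.   21.2] [118.2 362.3] 4.08
```

```bash
python3 - <<'E'
import pickle
from h import *
d=pickle.load(open("d0.pkl","rb"))
for n in ("top","side"):
    c=d[n];W=world(c);hsv=cv2.cvtColor(c["pixels"],cv2.COLOR_RGB2HSV)
    box=np.zeros((400,640),bool);box[(W[...,0]>.40)&(W[...,0]<.535)&(abs(W[...,1])<.25)]=1
    v=hsv[...,2];print(n,"V wells/plate/bench pct",np.percentile(v[box],[5,25,50,75,95]))
    t,al=cv2.threshold(v[box].reshape(-1,1),0,1,cv2.THRESH_OTSU);al=box&(v>t);print("otsu",t)
    for b in blobs(al,2000,30000):
        r=cv2.minAreaRect(onplane(c,b,.010).astype(np.float32)*1000);print(" rack",np.round(r[0],1),np.round(r[1],1),round(r[2],2))
        m=cv2.drawContours(np.zeros((400,640),np.uint8),[b[:,None]],-1,1,-1)>0
        for w in blobs(m&~al,300,5000):
            e=cv2.fitEllipse((onplane(c,w,.010)*1000).astype(np.float32));print("  well",np.round(e[0],1),np.round(e[1],1))
    # lids from upsampled V, known heights
    for nm,(x,y),z in (("tall",(.637,.144),.108),("square",(.645,.0625),.088),("knob",(.648,-.023),.088),("wide",(.654,-.107),.070)):
        T=np.linalg.inv(c["world_from_camera"]);p=T@[x,y,z,1];u=c["K"]@[p[0],-p[1],-p[2]];u=(u[:2]/u[2]).astype(int)
        s=26;u0=u-s;crop=cv2.resize(v[u0[1]:u0[1]+2*s,u0[0]:u0[0]+2*s],None,fx=8,fy=8,interpolation=cv2.INTER_CUBIC)
        for b in sorted(blobs(crop>125,5000,99999),key=lambda b:np.hypot(*(b.mean(0)-8*s)))[:1]:
            q=(b+.5)/8-.5+u0;P=(onplane(c,q,z)*1000).astype(np.float32)
            r=cv2.minAreaRect(P);e=cv2.fitEllipse(P);print(" ",nm,"rect",np.round(r[0],1),np.round(r[1],1),round(r[2],1),"ell",np.round(e[0],1),np.round(e[1],1))
E
```

```text
top V wells/plate/bench pct [135. 139. 142. 189. 217.]
otsu 176.0
 rack [466.4   7.9] [ 99.7 360.9] 1.93
  well [462.2 134.4] [73.1 74.1]
  well [464.8  50.4] [73.2 73.8]
  well [467.7 -34. ] [72.8 73.6]
  well [ 470.8 -118.4] [73.2 74. ]
  tall rect [638.6 140.4] [41.6 41.8] 8.2 ell [639.3 141.2] [39.7 45.3]
  knob rect [686.4 -22.8] [91.4 22.8] 88.4 ell [688.4 -10.1] [ 21.  126.8]
side V wells/plate/bench pct [100. 107. 120. 150. 166.]
otsu 137.0
 rack [466.5  10.7] [ 99.8 360. ] 1.96
  well [461.9 137.7] [72.9 73.9]
  well [464.8  54. ] [71.8 74.2]
  well [467.7 -29.8] [71.9 74.1]
  well [ 470.5 -113.3] [71.3 73.5]
  tall rect [637.2 147. ] [39.8 43.9] 13.2 ell [637.7 147. ] [39.2 44.6]
  square rect [644.7  48.4] [85.9 50.6] 88.1 ell [647.5  58.6] [53. 86.]
  knob rect [644.7 -51.7] [113.1  55.5] 86.2 ell [646.6 -51.4] [ 52.8 119.9]
  wide rect [655.5 -78. ] [116.7  57. ] 86.2 ell [657.  -77.9] [ 55.3 124.3]
```

Emit:
move_arm([
  {"slide":[-0.4,-0.1,0],"rot":[0,0,0.02]},
  {"slide":[-0.7,-0.18,0],"rot":[0,0,0.04]},
  {"slide":[-0.97,-0.247,0],"rot":[0,0,0.06]},
  {"slide":[-0.97,-0.247,0],"rot":[0,0,0.0795]},
  {"slide":[-0.97,-0.247,0],"rot":[0,0,0.0894]},
], claw=85, grip_force=40)

```text
time: 0.52
tcp_pos: [0.3248, 0.3919, 0.2068]
tool_rot: [[-0.568, 0.823, 0.0], [0.823, 0.568, -0.002], [-0.002, -0.0, -1.0]]
force: [-0.5, -0.3, -0.5]
grip_width: 0.997
grip_force: 0.0
```

Emit:
move_arm([
  {"slide":[-0.3,0.09,0],"rot":[0,0,0.02]},
  {"slide":[-0.6,0.18,0],"rot":[0,0,0.04]},
  {"slide":[-0.97,0.289,0],"rot":[0,0,0.06]},
  {"slide":[-0.97,0.289,0],"rot":[0,0,0.0795]},
  {"slide":[-0.97,0.289,0],"rot":[0,0,0.0894]},
])

```text
time: 0.93
tcp_pos: [0.444, 0.2975, 0.2064]
tool_rot: [[-0.042, 0.999, -0.0], [0.999, 0.042, -0.002], [-0.002, -0.0, -1.0]]
force: [-0.8, 0.1, 0.2]
grip_width: 0.995
grip_force: 0.0
```

```bash
cat > go.py <<'E'
import sys,numpy as np
from plant import get_obs
o=get_obs();R=np.array(o["tool_rot"]);p=np.array(o["tcp_pos"])
for a in sys.argv[1:]:
    t=np.array([float(s) for s in a.split(",")]);print(a,((R.T@(t-p))/.15).round(3),"yaw",np.degrees(np.arctan2(R[1,1],R[0,1])).round(2))
    p=t
E
python3 go.py .54,.22,.2 .637,.1445,.19 .637,.1445,.068
```

```text
.54,.22,.2 [-0.543  0.618  0.044] yaw 2.4
.637,.1445,.19 [-0.53   0.625  0.067] yaw 2.4
.637,.1445,.068 [0.001 0.    0.813] yaw 2.4
```

Emit:
move_arm([
  {"slide":[-0.14,0.16,0.01]},
  {"slide":[-0.28,0.32,0.02]},
  {"slide":[-0.42,0.48,0.03]},
  {"slide":[-0.543,0.618,0.044]},
  {"slide":[-0.543,0.618,0.044]},
])

```text
validation failed for argument at $.mo...
```

Emit:
move_arm([
  {"slide":[-0.18,0.21,0.02]},
  {"slide":[-0.35,0.42,0.04]},
  {"slide":[-0.53,0.625,0.067]},
  {"slide":[-0.53,0.625,0.067]},
  {"slide":[-0.53,0.625,0.067]},
])

```text
validation failed for argument at $.mo...
```

Rows need "rot" too.

Emit:
move_arm([
  {"slide":[-0.14,0.16,0.01],"rot":[0,0,0]},
  {"slide":[-0.28,0.32,0.02],"rot":[0,0,0]},
  {"slide":[-0.42,0.48,0.03],"rot":[0,0,0]},
  {"slide":[-0.543,0.618,0.044],"rot":[0,0,0]},
  {"slide":[-0.543,0.618,0.044],"rot":[0,0,0]},
])

```text
time: 1.35
tcp_pos: [0.5403, 0.221, 0.199]
tool_rot: [[-0.049, 0.999, -0.001], [0.999, 0.049, -0.002], [-0.002, -0.002, -1.0]]
force: [-0.4, 0.2, -0.8]
grip_width: 0.994
grip_force: 0.0
```

Emit:
move_arm([
  {"slide":[-0.18,0.21,0.02],"rot":[0,0,0]},
  {"slide":[-0.35,0.42,0.04],"rot":[0,0,0]},
  {"slide":[-0.53,0.625,0.067],"rot":[0,0,0]},
  {"slide":[-0.53,0.625,0.067],"rot":[0,0,0]},
  {"slide":[-0.53,0.625,0.067],"rot":[0,0,0]},
])

```text
time: 1.77
tcp_pos: [0.6361, 0.1488, 0.1881]
tool_rot: [[-0.051, 0.999, -0.004], [0.999, 0.051, -0.0], [-0.0, -0.004, -1.0]]
force: [0.2, -0.2, 0.3]
grip_width: 0.993
grip_force: 0.0
```

```bash
python3 go.py .637,.1445,.13 .637,.1445,.068; python3 -c "
from plant import camera;import cv2
for n in('top','side'): cv2.imwrite(f'pics/{n}1.png',camera(n)['pixels'][:,:,::-1])"
```

```text
.637,.1445,.13 [-0.029  0.006  0.387] yaw 2.92
.637,.1445,.068 [0.    0.002 0.413] yaw 2.92
```

View pics/side1.png

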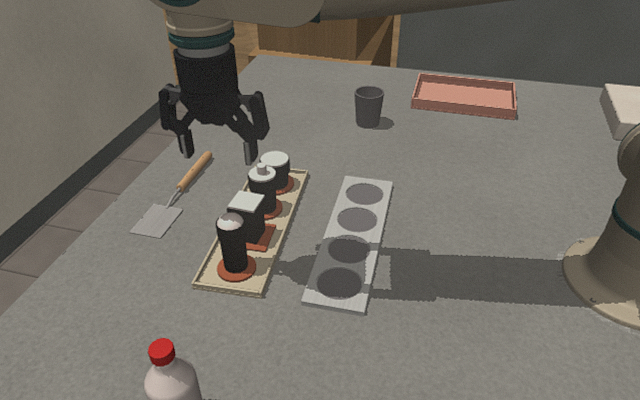

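The side view shows the gripper above the tall pot, fingers at (185,150) and (255,155), straddling it toward and away from the robot. I'll descend halfway.

Emit:
move_arm([
  {"slide":[0,0,0.1],"rot":[0,0,0]},
  {"slide":[0,0,0.2],"rot":[0,0,0]},
  {"slide":[0,0,0.3],"rot":[0,0,0]},
  {"slide":[0,0,0.38],"rot":[0,0,0]},
  {"slide":[0,0,0.38],"rot":[0,0,0]},
])

```text
time: 2.28
tcp_pos: [0.6339, 0.1512, 0.1311]
tool_rot: [[-0.055, 0.998, -0.004], [0.998, 0.055, -0.0], [-0.0, -0.004, -1.0]]
force: [0.1, 1.0, -0.8]
grip_width: 0.992
grip_force: 0.0
```

```bash
python3 go.py .637,.1445,.068; python3 -c "
from plant import camera;import cv2
a=camera('top')['pixels'][90:240,170:420,::-1];b=camera('side')['pixels'][100:310,140:400,::-1]
import numpy as np
a=cv2.resize(a,(400,240));b=cv2.resize(b,(400,323));c=np.vstack([a,b])
cv2.imwrite('pics/m2.png',c)"
```

```text
.637,.1445,.068 [-0.046  0.02   0.421] yaw 3.16
```

View pics/m2.png

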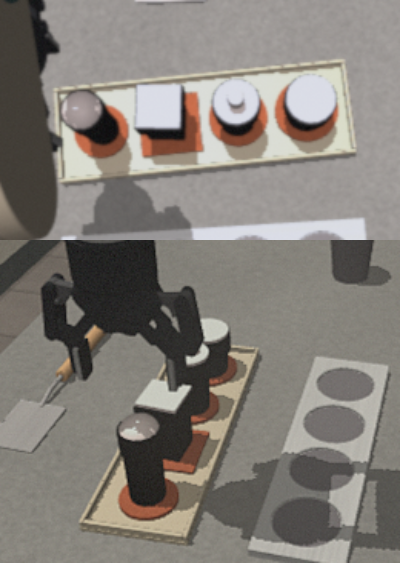

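In the top crop (upper half) the finger tips are at about image (200,110) and (204,177). The TCP is about 7 mm too far left, because the arm had not settled when I measured. I'll correct that, then descend.

Emit:
move_arm([
  {"slide":[-0.046,0.02,0.05],"rot":[0,0,0]},
  {"slide":[-0.046,0.02,0.05],"rot":[0,0,0]},
  {"slide":[-0.046,0.02,0.05],"rot":[0,0,0]},
  {"slide":[-0.046,0.02,0.05],"rot":[0,0,0]},
  {"slide":[-0.046,0.02,0.05],"rot":[0,0,0]},
])

```text
time: 2.8
tcp_pos: [0.6393, 0.1435, 0.1266]
tool_rot: [[-0.053, 0.999, 0.001], [0.999, 0.053, 0.0], [0.0, 0.001, -1.0]]
force: [0.6, 0.2, -0.2]
grip_width: 0.991
grip_force: 0.0
```

```bash
python3 go.py .637,.1445,.068;python3 -c "
import time
from plant import *
print(get_obs()['joint_velocities'])
camera('top');print(get_obs()['tcp_pos'],get_obs()['time'])"
```

```text
.637,.1445,.068 [ 0.007 -0.015  0.391] yaw 3.06
[ 0.00288846 -0.00081604  0.00058404  0.00052032 -0.00290734  0.00014868]
[0.63929169 0.14355751 0.12654813] 2.85
```

Emit:
move_arm([
  {"slide":[0.007,-0.015,0.1],"rot":[0,0,0]},
  {"slide":[0.007,-0.015,0.2],"rot":[0,0,0]},
  {"slide":[0.007,-0.015,0.3],"rot":[0,0,0]},
  {"slide":[0.007,-0.015,0.391],"rot":[0,0,0]},
  {"slide":[0.007,-0.015,0.391],"rot":[0,0,0]},
])

```text
time: 3.27
tcp_pos: [0.6351, 0.1442, 0.0638]
tool_rot: [[-0.054, 0.999, -0.005], [0.999, 0.054, -0.001], [-0.001, -0.006, -1.0]]
force: [0.1, 0.7, -0.2]
grip_width: 1.002
grip_force: 0.0
```

```bash
python3 -c "
from plant import camera;import cv2
import numpy as np
a=camera('top')['pixels'][90:240,170:420,::-1];b=camera('side')['pixels'][100:310,140:400,::-1]
a=cv2.resize(a,(400,240));b=cv2.resize(b,(400,323));c=np.vstack([a,b])
cv2.imwrite('pics/m3.png',c)";python3 go.py .637,.1445,.068
```

```text
.637,.1445,.068 [ 0.     0.002 -0.004] yaw 3.07
```

View pics/m3.png

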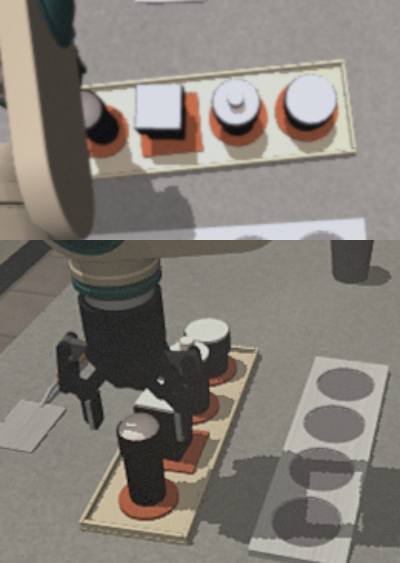

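```bash
python3 - <<'E'
from h import *
from plant import camera,get_obs
o=get_obs();p=np.array(o["tcp_pos"]);R=np.array(o["tool_rot"])
print(p,o["qpos"])
c=camera("side");W=world(c)
def pr(P):
    q=np.linalg.inv(c["world_from_camera"])@np.r_[P,1];u=c["K"]@[q[0],-q[1],-q[2]];return (u[:2]/u[2]).round(1)
for z in (0,-.013,-.03): print(z,pr(p+R[:,2]*z),[pr(p+R[:,2]*z+R[:,1]*s) for s in(-.045,.045)])
print("pot top pr",pr([.637,.1445,.114]),pr([.637,.1445,.010]))
for u,v in ((202,368//1),(203,366),(258,380)): pass
for cx,cy in ((95,420),(98,410),(182,430),(180,420),(138,430),(140,470)):
    u=int(140+cx*260/400);v=int(100+(cy-240)*210/323);print(u,v,W[v,u].round(3))
E
```

```text
[0.63667372 0.14448153 0.06735948] [1.66577435e-01 4.90020186e-01 1.16180379e+00 5.25521106e-05
 1.49050818e+00 1.12970240e-01]
0 [233.2 239.4] [array([259.8, 243.3]), array([207. , 235.7])]
-0.013 [232.3 233.3] [array([259.2, 237.1]), array([205.9, 229.6])]
-0.03 [231.2 225.1] [array([258.4, 228.9]), array([204.5, 221.4])]
pot top pr [229.8 216.9] [236.5 265.1]
201 217 [0.68  0.157 0.114]
203 210 [0.681 0.146 0.12 ]
258 223 [0.588 0.149 0.116]
257 217 [0.588 0.151 0.129]
229 223 [0.636 0.153 0.108]
231 249 [0.632 0.165 0.065]
```

```bash
python3 - <<'E'
from h import *
from plant import camera
for n in("side","top"):
    c=camera(n);W=world(c);X,Y,Z=W[...,0],W[...,1],W[...,2]
    for nm,m in (("far",(X>.67)&(X<.72)),("near",(X>.56)&(X<.605))):
        m=m&(abs(Y-.147)<.035)&(Z>.03)&(Z<.2)&(c["z_map"]>0)
        if m.sum()>5: print(n,nm,m.sum(),"z pct",np.percentile(Z[m],[0,1,3,10,30]).round(4)); lo=m&(Z<np.percentile(Z[m],20)); print("  low y",np.percentile(Y[lo],[5,50,95]).round(4),"x",np.percentile(X[lo],[5,50,95]).round(4), "px",np.argwhere(lo)[-1])
E
```

```text
side far 846 z pct [0.1039 0.1071 0.1107 0.1192 0.1426]
  low y [0.1397 0.1556 0.1605] x [0.6807 0.6822 0.6931] px [221 202]
side near 1032 z pct [0.1039 0.1092 0.1144 0.1258 0.1543]
  low y [0.1397 0.1514 0.1557] x [0.5829 0.589  0.5955] px [229 257]
top far 49 z pct [0.1078 0.108  0.1097 0.1129 0.1232]
  low y [0.1346 0.1354 0.1386] x [0.6815 0.683  0.6879] px [133 222]
```

Depth shows the open finger tips at z≈0.105, about 25 mm higher than the stated TCP implies. I trust the image, so I'll lower 24 mm more and re-measure.

Emit:
move_arm([
  {"slide":[0,0,0.04],"rot":[0,0,0]},
  {"slide":[0,0,0.08],"rot":[0,0,0]},
  {"slide":[0,0,0.12],"rot":[0,0,0]},
  {"slide":[0,0,0.16],"rot":[0,0,0]},
  {"slide":[0,0,0.16],"rot":[0,0,0]},
])

```text
time: 3.93
tcp_pos: [0.6357, 0.1443, 0.0412]
tool_rot: [[-0.054, 0.999, -0.003], [0.999, 0.054, -0.0], [-0.0, -0.003, -1.0]]
force: [-0.7, 0.6, -1.6]
grip_width: 0.995
grip_force: 0.0
```

```bash
cat > tips.py <<'E'
from h import *
from plant import camera,get_obs
o=get_obs();p=o["tcp_pos"];print("tcp",p.round(4),"w",o["grip_width"],"F",np.round(o["force"],1),"t",o["time"])
c=camera("side");W=world(c);X,Y,Z=W[...,0],W[...,1],W[...,2]
hsv=cv2.cvtColor(c["pixels"],cv2.COLOR_RGB2HSV)
for nm,a,b in (("far",.03,.08),("near",-.075,-.03)):
    m=(X>p[0]+a)&(X<p[0]+b)&(abs(Y-p[1])<.035)&(Z>p[2]-.02)&(Z<p[2]+.13)&(Z>.022)&(c["z_map"]>0)
    if m.sum(): lo=m&(Z<np.percentile(Z[m],10));print(nm,m.sum(),"z",np.percentile(Z[m],[0,1,3]).round(4),"x",np.percentile(X[lo],[5,50,95]).round(4),"y",np.percentile(Y[lo],[5,50,95]).round(4))
cv2.imwrite("pics/tips_last.png",cv2.resize(c["pixels"][60:310,100:420,::-1],(640,500)))
E
python3 tips.py; cp pics/tips_last.png pics/m4.png
```

```text
tcp [0.6357 0.1443 0.0412] w 0.9950220043309036 F [-0.7  0.6 -1.6] t 3.9333
far 816 z [0.0746 0.0802 0.0829] x [0.6793 0.6808 0.6915] y [0.1404 0.1551 0.1604]
near 986 z [0.078  0.0827 0.0881] x [0.5817 0.5881 0.5943] y [0.1397 0.1512 0.1556]
```

View pics/m4.png

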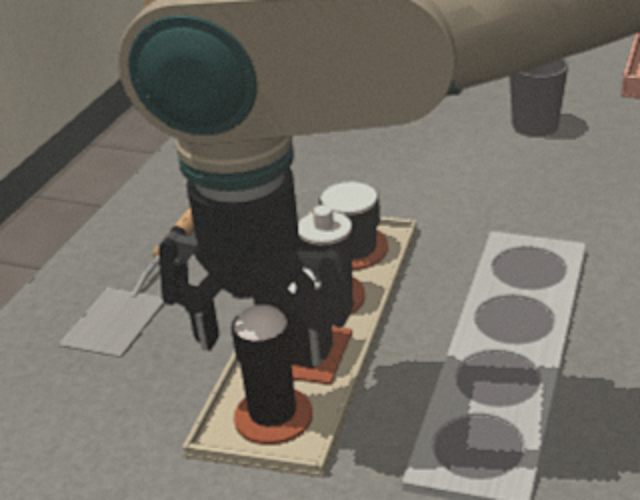

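The side picture shows the finger tips at (208,345) and (318,360). Their midpoint (263,352) lies on the pot's axis at z≈0.078, so the fingers straddle the band. I'll close now.

Emit:
move_arm([
  {"slide":[0,0,0],"rot":[0,0,0]},
  {"slide":[0,0,0],"rot":[0,0,0]},
  {"slide":[0,0,0],"rot":[0,0,0]},
  {"slide":[0,0,0],"rot":[0,0,0]},
  {"slide":[0,0,0],"rot":[0,0,0]},
], claw=38, grip_force=40)

```text
time: 4.4
tcp_pos: [0.6372, 0.1445, 0.0442]
tool_rot: [[-0.054, 0.999, 0.001], [0.999, 0.054, 0.0], [0.0, 0.001, -1.0]]
force: [0.8, 0.6, 1.4]
grip_width: 0.518
grip_force: 41.1
```

Emit:
move_arm([
  {"slide":[0,0,0],"rot":[0,0,0]},
  {"slide":[0,0,0],"rot":[0,0,0]},
  {"slide":[0,0,0],"rot":[0,0,0]},
  {"slide":[0,0,0],"rot":[0,0,0]},
  {"slide":[0,0,0],"rot":[0,0,0]},
])

```text
time: 4.82
tcp_pos: [0.6372, 0.1446, 0.0442]
tool_rot: [[-0.054, 0.999, 0.001], [0.999, 0.054, 0.0], [0.0, 0.001, -1.0]]
force: [1.0, 0.2, 5.5]
grip_width: 0.517
grip_force: 41.1
```

```bash
python3 tips.py
```

```text
tcp [0.6372 0.1446 0.0442] w 0.5174731858611679 F [1.  0.2 5.5] t 4.8167
far 692 z [0.0758 0.0816 0.0905] x [0.6687 0.6719 0.6853] y [0.1541 0.1558 0.1616]
near 670 z [0.077  0.0809 0.0862] x [0.603  0.604  0.6066] y [0.1394 0.1498 0.1527]
```

Emit:
move_arm([
  {"slide":[0,0,-0.08],"rot":[0,0,0]},
  {"slide":[0,0,-0.22],"rot":[0,0,0]},
  {"slide":[0,0,-0.4],"rot":[0,0,0]},
  {"slide":[0,0,-0.58],"rot":[0,0,0]},
  {"slide":[0,0,-0.73],"rot":[0,0,0]},
])

```text
time: 5.28
tcp_pos: [0.6364, 0.1444, 0.1545]
tool_rot: [[-0.054, 0.999, -0.001], [0.999, 0.054, -0.0], [0.0, -0.001, -1.0]]
force: [0.6, 0.8, -2.4]
grip_width: 0.519
grip_force: 41.1
```

```bash
python3 go.py .55,.02,.155 .4708,-.1166,.155; python3 tips.py
```

```text
.55,.02,.155 [-0.798 -0.619 -0.003] yaw 3.07
.4708,-.1166,.155 [-0.881 -0.576  0.   ] yaw 3.07
tcp [0.6364 0.1444 0.1545] w 0.5185455589987973 F [ 0.6  0.8 -2.4] t 5.2833
far 879 z [0.1852 0.1917 0.2007] x [0.667  0.6713 0.6814] y [0.1535 0.1555 0.1605]
near 853 z [0.1872 0.1905 0.1953] x [0.6021 0.6034 0.6059] y [0.1383 0.1494 0.1523]
```

View pics/tips_last.png

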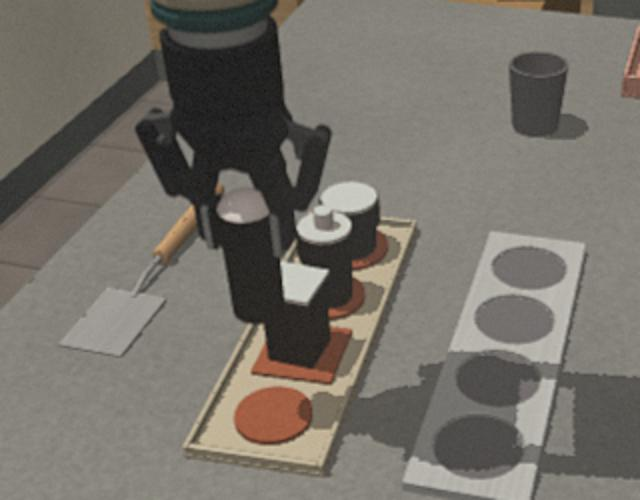

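The tall pot hangs upright between the pads, and its saucer at (273,413) is empty. I'll carry it to the right-end well.

Emit:
move_arm([
  {"slide":[-0.1,-0.1,0],"rot":[0,0,0]},
  {"slide":[-0.25,-0.25,0],"rot":[0,0,0]},
  {"slide":[-0.45,-0.4,0],"rot":[0,0,0]},
  {"slide":[-0.65,-0.52,0],"rot":[0,0,0]},
  {"slide":[-0.8,-0.62,0],"rot":[0,0,0]},
])

```text
time: 5.75
tcp_pos: [0.5483, 0.0179, 0.1519]
tool_rot: [[-0.053, 0.999, -0.002], [0.999, 0.053, -0.0], [-0.0, -0.003, -1.0]]
force: [0.6, -0.3, -1.8]
grip_width: 0.514
grip_force: 41.6
```

Emit:
move_arm([
  {"slide":[-0.25,-0.15,0],"rot":[0,0,0]},
  {"slide":[-0.5,-0.3,0],"rot":[0,0,0]},
  {"slide":[-0.7,-0.45,0],"rot":[0,0,0]},
  {"slide":[-0.83,-0.55,0],"rot":[0,0,0]},
  {"slide":[-0.88,-0.576,0],"rot":[0,0,0]},
])

```text
time: 6.17
tcp_pos: [0.4687, -0.1192, 0.1523]
tool_rot: [[-0.05, 0.999, -0.002], [0.999, 0.05, -0.0], [0.0, -0.002, -1.0]]
force: [-0.5, 0.3, -0.7]
grip_width: 0.517
grip_force: 41.7
```

Emit:
move_arm([
  {"slide":[0,0,0.1],"rot":[0,0,0]},
  {"slide":[0,0,0.2],"rot":[0,0,0]},
  {"slide":[0,0,0.3],"rot":[0,0,0]},
  {"slide":[0,0,0.4],"rot":[0,0,0]},
  {"slide":[0,0,0.4],"rot":[0,0,0]},
])

```text
time: 6.58
tcp_pos: [0.4692, -0.1155, 0.0892]
tool_rot: [[-0.054, 0.999, -0.007], [0.999, 0.054, 0.003], [0.003, -0.006, -1.0]]
force: [-0.8, 1.6, -2.7]
grip_width: 0.517
grip_force: 41.7
```

```bash
python3 go.py .4708,-.117,.043
```

```text
.4708,-.117,.043 [-0.012  0.012  0.308] yaw 3.1
```

Emit:
move_arm([
  {"slide":[-0.01,0.01,0.1],"rot":[0,0,0]},
  {"slide":[-0.01,0.01,0.2],"rot":[0,0,0]},
  {"slide":[-0.01,0.01,0.27],"rot":[0,0,0]},
  {"slide":[-0.01,0.01,0.27],"rot":[0,0,0]},
  {"slide":[-0.01,0.01,0.27],"rot":[0,0,0]},
])

```text
time: 7.0
tcp_pos: [0.4726, -0.1179, 0.0525]
tool_rot: [[-0.054, 0.999, -0.001], [0.999, 0.054, 0.001], [0.001, -0.001, -1.0]]
force: [0.1, 1.1, -1.9]
grip_width: 0.521
grip_force: 41.7
```

```bash
python3 go.py .4708,-.117,.04
```

```text
.4708,-.117,.04 [ 0.006 -0.012  0.083] yaw 3.09
```

Emit:
move_arm([
  {"slide":[0.006,-0.012,0.03],"rot":[0,0,0]},
  {"slide":[0.006,-0.012,0.06],"rot":[0,0,0]},
  {"slide":[0.006,-0.012,0.075],"rot":[0,0,0]},
  {"slide":[0.006,-0.012,0.075],"rot":[0,0,0]},
  {"slide":[0.006,-0.012,0.075],"rot":[0,0,0]},
])

```text
time: 7.42
tcp_pos: [0.4709, -0.1174, 0.0413]
tool_rot: [[-0.054, 0.999, 0.0], [0.999, 0.054, 0.0], [0.0, 0.0, -1.0]]
force: [0.7, 0.6, -2.0]
grip_width: 0.519
grip_force: 41.7
```

Emit:
move_arm([
  {"slide":[0,0,0.004],"rot":[0,0,0]},
  {"slide":[0,0,0.007],"rot":[0,0,0]},
  {"slide":[0,0,0.01],"rot":[0,0,0]},
  {"slide":[0,0,0.01],"rot":[0,0,0]},
  {"slide":[0,0,0.01],"rot":[0,0,0]},
])

```text
time: 7.83
tcp_pos: [0.4711, -0.1175, 0.0401]
tool_rot: [[-0.054, 0.999, 0.001], [0.999, 0.054, -0.0], [-0.0, 0.001, -1.0]]
force: [0.3, -0.4, 1.1]
grip_width: 0.516
grip_force: 41.9
```

Emit:
move_arm([
  {"slide":[0,0,0],"rot":[0,0,0]},
  {"slide":[0,0,0],"rot":[0,0,0]},
  {"slide":[0,0,0],"rot":[0,0,0]},
  {"slide":[0,0,0],"rot":[0,0,0]},
  {"slide":[0,0,0],"rot":[0,0,0]},
], claw=85)

```text
time: 8.25
tcp_pos: [0.4709, -0.1174, 0.0397]
tool_rot: [[-0.054, 0.999, 0.0], [0.999, 0.054, 0.0], [0.0, 0.0, -1.0]]
force: [-0.6, 0.1, -0.3]
grip_width: 0.993
grip_force: 0.0
```

Emit:
move_arm([
  {"slide":[0,0,-0.1],"rot":[0,0,0]},
  {"slide":[0,0,-0.3],"rot":[0,0,0]},
  {"slide":[0,0,-0.5],"rot":[0,0,0]},
  {"slide":[0,0,-0.7],"rot":[0,0,0]},
  {"slide":[0,0,-0.73],"rot":[0,0,0]},
])

```text
time: 8.67
tcp_pos: [0.4732, -0.1181, 0.1553]
tool_rot: [[-0.054, 0.999, 0.009], [0.999, 0.054, -0.003], [-0.003, 0.009, -1.0]]
force: [0.4, -0.9, 0.2]
grip_width: 0.998
grip_force: 0.0
```

```bash
python3 go.py .56,-.03,.15 .6435,.0618,.14; python3 tips.py
```

```text
.56,-.03,.15 [0.556 0.609 0.038] yaw 3.07
.6435,.0618,.14 [0.582 0.588 0.07 ] yaw 3.07
tcp [ 0.4732 -0.1181  0.1553] w 0.9980944292498242 F [ 0.4 -0.9  0.2] t 8.6667
far 683 z [0.1933 0.1952 0.1995] x [0.5173 0.521  0.5294] y [-0.1194 -0.1053 -0.1009]
near 726 z [0.1913 0.1955 0.2001] x [0.4195 0.426  0.4316] y [-0.1155 -0.1098 -0.1061]
```

View pics/tips_last.png

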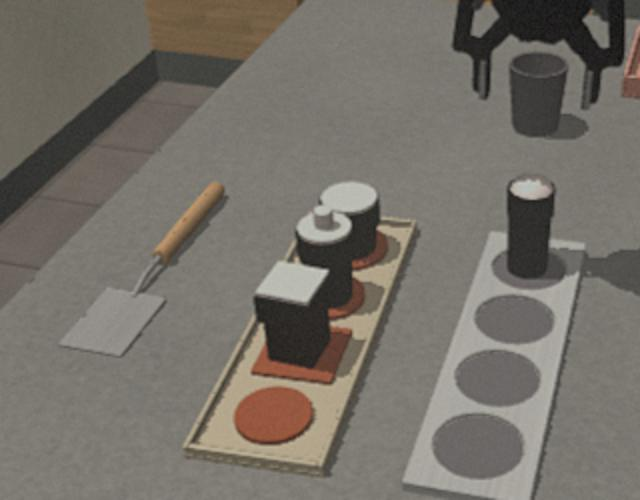

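The tall pot stands upright in the right-end well, at (527,225) with the well around it evenly. Next is the square pot.

Emit:
move_arm([
  {"slide":[0.15,0.15,0],"rot":[0,0,0]},
  {"slide":[0.3,0.3,0],"rot":[0,0,0]},
  {"slide":[0.45,0.45,0],"rot":[0,0,0]},
  {"slide":[0.55,0.6,0.03],"rot":[0,0,0]},
  {"slide":[0.556,0.609,0.03],"rot":[0,0,0]},
])

```text
time: 9.13
tcp_pos: [0.5589, -0.0263, 0.1419]
tool_rot: [[-0.057, 0.998, -0.003], [0.998, 0.057, 0.001], [0.002, -0.003, -1.0]]
force: [-0.3, -0.3, -0.8]
grip_width: 0.994
grip_force: 0.0
```

Emit:
move_arm([
  {"slide":[0.2,0.2,0],"rot":[0,0,0]},
  {"slide":[0.4,0.4,0],"rot":[0,0,0.005]},
  {"slide":[0.582,0.588,0],"rot":[0,0,0.011]},
  {"slide":[0.582,0.588,0],"rot":[0,0,0.011]},
  {"slide":[0.582,0.588,0],"rot":[0,0,0.011]},
])

```text
time: 9.55
tcp_pos: [0.6407, 0.0638, 0.1416]
tool_rot: [[0.013, 1.0, -0.004], [1.0, -0.013, -0.0], [-0.0, -0.004, -1.0]]
force: [-0.2, -0.7, -2.4]
grip_width: 0.992
grip_force: 0.0
```

Emit:
move_arm([
  {"slide":[0,0,0.1],"rot":[0,0,0]},
  {"slide":[0,0,0.2],"rot":[0,0,0]},
  {"slide":[0,0,0.3],"rot":[0,0,0]},
  {"slide":[0,0,0.3],"rot":[0,0,0]},
  {"slide":[0,0,0.3],"rot":[0,0,0]},
])

```text
time: 9.97
tcp_pos: [0.64, 0.0615, 0.0992]
tool_rot: [[0.017, 1.0, -0.002], [1.0, -0.017, -0.0], [-0.0, -0.002, -1.0]]
force: [0.4, 0.1, 0.1]
grip_width: 0.994
grip_force: 0.0
```

```bash
python3 go.py .6438,.0618,.024; python3 tips.py
```

```text
.6438,.0618,.024 [0.003 0.027 0.501] yaw -0.95
tcp [0.64   0.0615 0.0992] w 0.993861393730194 F [0.4 0.1 0.1] t 9.9667
far 801 z [0.0797 0.1345 0.1393] x [0.6711 0.6849 0.6958] y [0.0543 0.0691 0.0867]
near 975 z [0.1345 0.1409 0.145 ] x [0.5859 0.5929 0.5986] y [0.0609 0.0717 0.0762]
```

Emit:
move_arm([
  {"slide":[0.003,0.027,0.14],"rot":[0,0,0]},
  {"slide":[0.003,0.027,0.28],"rot":[0,0,0]},
  {"slide":[0.003,0.027,0.4],"rot":[0,0,0]},
  {"slide":[0.003,0.027,0.49],"rot":[0,0,0]},
  {"slide":[0.003,0.027,0.5],"rot":[0,0,0]},
])

```text
time: 10.43
tcp_pos: [0.6439, 0.0627, 0.0227]
tool_rot: [[0.016, 1.0, -0.003], [1.0, -0.016, -0.0], [-0.0, -0.003, -1.0]]
force: [-0.6, -0.3, -0.6]
grip_width: 0.997
grip_force: 0.0
```

```bash
python3 go.py .6438,.0618,.024; python3 tips.py; python3 go.py .6438,.0618,.024
```

```text
.6438,.0618,.024 [-0.006 -0.    -0.009] yaw -0.91
tcp [0.6439 0.0627 0.0227] w 0.9972809707638837 F [-0.6 -0.3 -0.6] t 10.4333
far 688 z [0.0584 0.0615 0.0645] x [0.6876 0.689  0.7   ] y [0.0552 0.0699 0.0761]
near 843 z [0.0598 0.0637 0.0689] x [0.5901 0.5969 0.6032] y [0.0627 0.0728 0.0768]
.6438,.0618,.024 [-0.007 -0.005 -0.   ] yaw -0.9
```

View pics/tips_last.png

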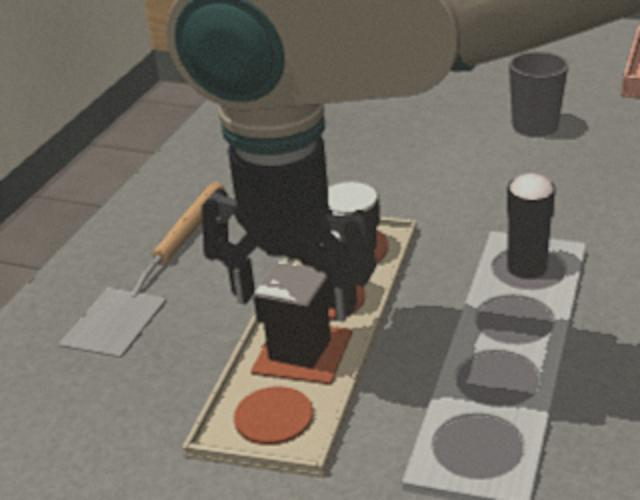

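The fingers, with tips at (243,298) and (345,315), straddle the square pot's band. I'll grip and lift.

Emit:
move_arm([
  {"slide":[-0.006,0,0],"rot":[0,0,0]},
  {"slide":[-0.006,0,0],"rot":[0,0,0]},
  {"slide":[-0.006,0,0],"rot":[0,0,0]},
  {"slide":[-0.006,0,0],"rot":[0,0,0]},
  {"slide":[-0.006,0,0],"rot":[0,0,0]},
], claw=44)

```text
time: 10.9
tcp_pos: [0.6462, 0.0622, 0.0268]
tool_rot: [[0.016, 1.0, 0.003], [1.0, -0.016, 0.0], [0.0, 0.003, -1.0]]
force: [-0.2, 0.3, 5.4]
grip_width: 0.6
grip_force: 43.3
```

Emit:
move_arm([
  {"slide":[0,0,0],"rot":[0,0,0]},
  {"slide":[0,0,0],"rot":[0,0,0]},
  {"slide":[0,0,0],"rot":[0,0,0]},
])

```text
time: 11.15
tcp_pos: [0.6461, 0.0621, 0.0267]
tool_rot: [[0.016, 1.0, 0.003], [1.0, -0.016, 0.0], [0.0, 0.003, -1.0]]
force: [-2.2, -0.7, 6.1]
grip_width: 0.603
grip_force: 43.3
```

Emit:
move_arm([
  {"slide":[0,0,-0.08],"rot":[0,0,0]},
  {"slide":[0,0,-0.22],"rot":[0,0,0]},
  {"slide":[0,0,-0.4],"rot":[0,0,0]},
  {"slide":[0,0,-0.58],"rot":[0,0,0]},
  {"slide":[0,0,-0.73],"rot":[0,0,0]},
])

```text
time: 11.57
tcp_pos: [0.6452, 0.0622, 0.137]
tool_rot: [[0.016, 1.0, 0.002], [1.0, -0.016, 0.0], [0.0, 0.002, -1.0]]
force: [0.7, 0.3, -0.6]
grip_width: 0.602
grip_force: 42.7
```

```bash
python3 go.py .56,.015,.135 .4679,-.0322,.135; python3 tips.py
```

```text
.56,.015,.135 [-0.324 -0.563  0.013] yaw -0.89
.4679,-.0322,.135 [-0.324 -0.609 -0.001] yaw -0.89
tcp [0.6452 0.0622 0.137 ] w 0.6019129414932884 F [ 0.7  0.3 -0.6] t 11.5667
far 754 z [0.1704 0.1778 0.1878] x [0.6757 0.6826 0.6865] y [0.0687 0.0715 0.0761]
near 847 z [0.1634 0.1701 0.1751] x [0.6073 0.6104 0.615 ] y [0.06   0.0709 0.0747]
```

View pics/tips_last.png

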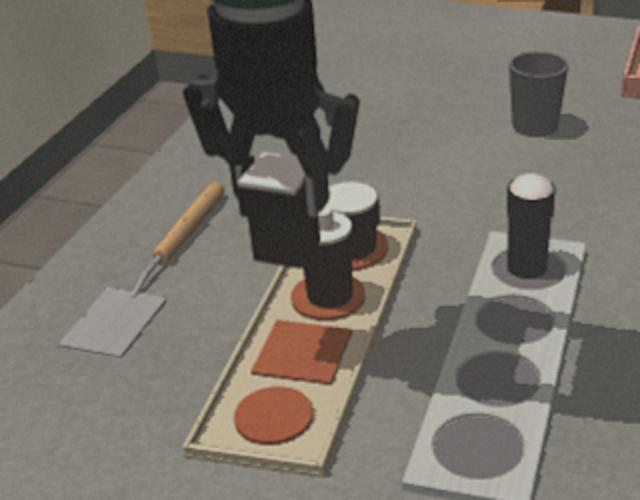

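The square pot is held upright above the tray and its saucer (305,350) is empty. I'll carry it to the second well from the right.

Emit:
move_arm([
  {"slide":[-0.06,-0.1,0],"rot":[0,0,0]},
  {"slide":[-0.12,-0.22,0],"rot":[0,0,0]},
  {"slide":[-0.2,-0.36,0],"rot":[0,0,0]},
  {"slide":[-0.28,-0.48,0],"rot":[0,0,0]},
  {"slide":[-0.324,-0.563,0],"rot":[0,0,0]},
])

```text
time: 12.03
tcp_pos: [0.5584, 0.014, 0.1344]
tool_rot: [[0.016, 1.0, -0.0], [1.0, -0.016, -0.0], [-0.0, -0.0, -1.0]]
force: [-1.1, -0.3, -0.6]
grip_width: 0.607
grip_force: 42.8
```

Emit:
move_arm([
  {"slide":[-0.09,-0.16,0],"rot":[0,0,0]},
  {"slide":[-0.18,-0.32,0],"rot":[0,0,0]},
  {"slide":[-0.26,-0.47,0],"rot":[0,0,0]},
  {"slide":[-0.324,-0.609,0],"rot":[0,0,0]},
  {"slide":[-0.324,-0.609,0],"rot":[0,0,0]},
])

```text
time: 12.45
tcp_pos: [0.4651, -0.0334, 0.1343]
tool_rot: [[0.017, 1.0, -0.001], [1.0, -0.017, -0.0], [-0.0, -0.001, -1.0]]
force: [-1.0, 0.4, -1.6]
grip_width: 0.605
grip_force: 42.8
```

Emit:
move_arm([
  {"slide":[0,0,0.12],"rot":[0,0,0]},
  {"slide":[0,0,0.26],"rot":[0,0,0]},
  {"slide":[0,0,0.4],"rot":[0,0,0]},
  {"slide":[0,0,0.54],"rot":[0,0,0]},
  {"slide":[0,0,0.6],"rot":[0,0,0]},
])

```text
time: 12.87
tcp_pos: [0.4666, -0.0318, 0.0416]
tool_rot: [[0.015, 1.0, -0.004], [1.0, -0.015, 0.001], [0.001, -0.004, -1.0]]
force: [-0.2, 0.0, -1.8]
grip_width: 0.603
grip_force: 42.8
```

Emit:
move_arm([
  {"slide":[0,0,0],"rot":[0,0,0]},
  {"slide":[0,0,0],"rot":[0,0,0]},
  {"slide":[0,0,0],"rot":[0,0,0]},
])

```text
time: 13.12
tcp_pos: [0.4689, -0.0323, 0.0458]
tool_rot: [[0.015, 1.0, 0.002], [1.0, -0.015, -0.0], [-0.0, 0.002, -1.0]]
force: [-0.1, 0.0, -0.5]
grip_width: 0.603
grip_force: 42.8
```

```bash
python3 go.py .4679,-.032,.0227
```

```text
.4679,-.032,.0227 [ 0.002 -0.007  0.154] yaw -0.88
```

Emit:
move_arm([
  {"slide":[0.002,-0.007,0.04],"rot":[0,0,0]},
  {"slide":[0.002,-0.007,0.08],"rot":[0,0,0]},
  {"slide":[0.002,-0.007,0.12],"rot":[0,0,0]},
  {"slide":[0.002,-0.007,0.14],"rot":[0,0,0]},
  {"slide":[0.002,-0.007,0.14],"rot":[0,0,0]},
])

```text
time: 13.53
tcp_pos: [0.4666, -0.032, 0.023]
tool_rot: [[0.016, 1.0, -0.0], [1.0, -0.016, 0.0], [0.0, -0.0, -1.0]]
force: [-1.0, -0.6, -1.9]
grip_width: 0.6
grip_force: 43.0
```

Emit:
move_arm([
  {"slide":[0,0,0],"rot":[0,0,0]},
  {"slide":[0,0,0.004],"rot":[0,0,0]},
  {"slide":[0,0,0.007],"rot":[0,0,0]},
  {"slide":[0,0,0.007],"rot":[0,0,0]},
  {"slide":[0,0,0.007],"rot":[0,0,0]},
])

```text
time: 13.95
tcp_pos: [0.4668, -0.032, 0.0228]
tool_rot: [[0.015, 1.0, -0.0], [1.0, -0.015, 0.0], [0.0, -0.0, -1.0]]
force: [-4.3, 1.4, 6.3]
grip_width: 0.605
grip_force: 43.6
```

Emit:
move_arm([
  {"slide":[0,0,0],"rot":[0,0,0]},
  {"slide":[0,0,0],"rot":[0,0,0]},
  {"slide":[0,0,0],"rot":[0,0,0]},
  {"slide":[0,0,0],"rot":[0,0,0]},
  {"slide":[0,0,0],"rot":[0,0,0]},
], claw=85)

```text
time: 14.37
tcp_pos: [0.4668, -0.0319, 0.0221]
tool_rot: [[0.016, 1.0, -0.0], [1.0, -0.016, 0.0], [0.0, -0.0, -1.0]]
force: [0.1, -1.1, 0.9]
grip_width: 0.995
grip_force: 0.0
```

Emit:
move_arm([
  {"slide":[0,0,-0.1],"rot":[0,0,0]},
  {"slide":[0,0,-0.3],"rot":[0,0,0]},
  {"slide":[0,0,-0.5],"rot":[0,0,0]},
  {"slide":[0,0,-0.7],"rot":[0,0,0]},
  {"slide":[0,0,-0.73],"rot":[0,0,0]},
])

```text
time: 14.78
tcp_pos: [0.4693, -0.0323, 0.1375]
tool_rot: [[0.015, 1.0, 0.009], [1.0, -0.015, -0.001], [-0.001, 0.009, -1.0]]
force: [0.0, -0.2, 1.1]
grip_width: 0.998
grip_force: 0.0
```

Emit:
move_arm([
  {"slide":[0.01,0.15,0],"rot":[0,0,0]},
  {"slide":[0.02,0.35,0],"rot":[0,0,0]},
  {"slide":[0.04,0.6,0],"rot":[0,0,0]},
  {"slide":[0.06,0.8,0],"rot":[0,0,0]},
  {"slide":[0.07,0.95,0],"rot":[0,0,0]},
])

```text
time: 15.2
tcp_pos: [0.6112, -0.0234, 0.1307]
tool_rot: [[0.015, 1.0, -0.0], [1.0, -0.015, 0.0], [0.0, -0.0, -1.0]]
force: [0.3, 0.8, 0.1]
grip_width: 0.995
grip_force: 0.0
```

Emit:
move_arm([
  {"slide":[0.01,0.13,0],"rot":[0,0,0]},
  {"slide":[0.013,0.26,0],"rot":[0,0,0]},
  {"slide":[0.013,0.26,0],"rot":[0,0,0]},
  {"slide":[0.013,0.26,0],"rot":[0,0,0]},
  {"slide":[0.013,0.26,0],"rot":[0,0,0]},
])

```text
time: 15.62
tcp_pos: [0.6479, -0.0223, 0.1312]
tool_rot: [[0.016, 1.0, -0.001], [1.0, -0.016, 0.0], [0.0, -0.001, -1.0]]
force: [-0.4, -0.5, -0.5]
grip_width: 0.992
grip_force: 0.0
```

```bash
python3 go.py .648,-.0225,.09 .648,-.0225,.03; python3 tips.py
```

```text
.648,-.0225,.09 [-0.001  0.001  0.274] yaw -0.89
.648,-.0225,.03 [-0.   0.   0.4] yaw -0.89
tcp [ 0.6479 -0.0223  0.1312] w 0.9917741117185099 F [-0.4 -0.5 -0.5] t 15.6167
far 768 z [0.1663 0.1697 0.1729] x [0.6917 0.6933 0.7039] y [-0.0286 -0.0149 -0.0091]
near 901 z [0.1676 0.1715 0.1768] x [0.5939 0.6009 0.6068] y [-0.0246 -0.0123 -0.0074]
```

View pics/tips_last.png

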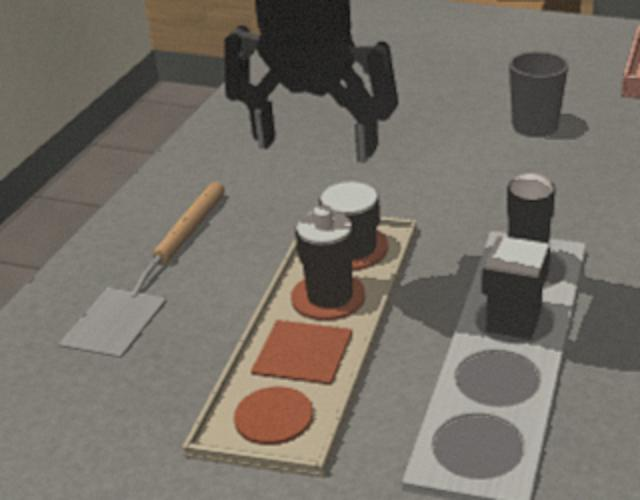

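The square pot stands upright in its well at (515,290), and the gripper is above the knob pot. I'll descend in two stages.

Emit:
move_arm([
  {"slide":[0,0,0.12],"rot":[0,0,0]},
  {"slide":[0,0,0.26],"rot":[0,0,0]},
  {"slide":[0,0,0.4],"rot":[0,0,0]},
  {"slide":[0,0,0.52],"rot":[0,0,0]},
  {"slide":[0,0,0.58],"rot":[0,0,0]},
])

```text
time: 16.08
tcp_pos: [0.6465, -0.0223, 0.0423]
tool_rot: [[0.016, 1.0, -0.003], [1.0, -0.016, 0.0], [0.0, -0.003, -1.0]]
force: [-0.2, -0.3, -0.4]
grip_width: 0.997
grip_force: 0.0
```

Emit:
move_arm([
  {"slide":[0,0,0.03],"rot":[0,0,0]},
  {"slide":[0,0,0.06],"rot":[0,0,0]},
  {"slide":[0,0,0.09],"rot":[0,0,0]},
  {"slide":[0,0,0.09],"rot":[0,0,0]},
  {"slide":[0,0,0.09],"rot":[0,0,0]},
])

```text
time: 16.5
tcp_pos: [0.6488, -0.0224, 0.0319]
tool_rot: [[0.016, 1.0, 0.001], [1.0, -0.016, -0.0], [-0.0, 0.001, -1.0]]
force: [0.2, 0.3, 0.4]
grip_width: 0.997
grip_force: 0.0
```

```bash
python3 go.py .648,-.0225,.03; python3 tips.py
```

```text
.648,-.0225,.03 [-0.001 -0.005  0.013] yaw -0.89
tcp [ 0.6488 -0.0224  0.0319] w 0.9967843837604973 F [0.2 0.3 0.4] t 16.5
far 614 z [0.0685 0.0703 0.0732] x [0.6926 0.6943 0.7045] y [-0.0289 -0.0149 -0.0097]
near 745 z [0.0672 0.0727 0.0766] x [0.595  0.6013 0.6083] y [-0.023  -0.0122 -0.0075]
```

View pics/tips_last.png

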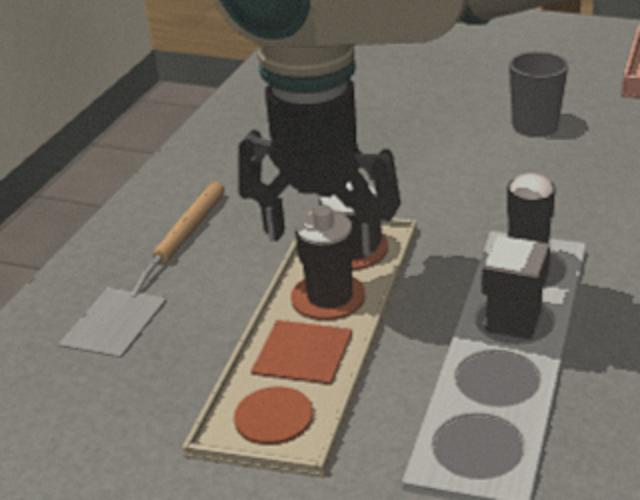

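The fingers, with tips at (275,232) and (375,248), straddle the knob pot and its knob (321,215) is clear. I'll go slightly lower, grip and lift.

Emit:
move_arm([
  {"slide":[0,0,0.02],"rot":[0,0,0]},
  {"slide":[0,0,0.02],"rot":[0,0,0]},
  {"slide":[0,0,0.02],"rot":[0,0,0]},
  {"slide":[0,0,0.02],"rot":[0,0,0]},
  {"slide":[0,0,0.02],"rot":[0,0,0]},
], claw=46)

```text
time: 16.97
tcp_pos: [0.6484, -0.0223, 0.0284]
tool_rot: [[0.016, 1.0, 0.0], [1.0, -0.016, 0.0], [0.0, 0.0, -1.0]]
force: [-1.8, 0.6, 1.8]
grip_width: 0.613
grip_force: 42.1
```

Emit:
move_arm([
  {"slide":[0,0,0.02],"rot":[0,0,0]},
  {"slide":[0,0,0],"rot":[0,0,0]},
  {"slide":[0,0,0],"rot":[0,0,0]},
])

```text
time: 17.22
tcp_pos: [0.6488, -0.0224, 0.0287]
tool_rot: [[0.016, 1.0, 0.001], [1.0, -0.016, -0.0], [0.0, 0.001, -1.0]]
force: [-0.8, 0.3, -2.9]
grip_width: 0.609
grip_force: 42.1
```

Emit:
move_arm([
  {"slide":[0,0,-0.08],"rot":[0,0,0]},
  {"slide":[0,0,-0.22],"rot":[0,0,0]},
  {"slide":[0,0,-0.4],"rot":[0,0,0]},
  {"slide":[0,0,-0.58],"rot":[0,0,0]},
  {"slide":[0,0,-0.73],"rot":[0,0,0]},
])

```text
time: 17.63
tcp_pos: [0.6486, -0.0223, 0.14]
tool_rot: [[0.015, 1.0, 0.001], [1.0, -0.015, -0.0], [0.0, 0.001, -1.0]]
force: [1.0, 0.5, -1.6]
grip_width: 0.609
grip_force: 42.4
```

```bash
python3 go.py .56,.015,.137 .4654,.0515,.137; python3 tips.py
```

```text
.56,.015,.137 [ 0.24  -0.594  0.019] yaw -0.88
.4654,.0515,.137 [ 0.234 -0.634 -0.001] yaw -0.88
tcp [ 0.6486 -0.0223  0.14  ] w 0.6088280668741238 F [ 1.   0.5 -1.6] t 17.6333
far 712 z [0.1683 0.1721 0.1783] x [0.6792 0.6837 0.6899] y [-0.0156 -0.0121 -0.0089]
near 737 z [0.1674 0.173  0.1776] x [0.6109 0.6136 0.6183] y [-0.0233 -0.0139 -0.0088]
```

View pics/tips_last.png

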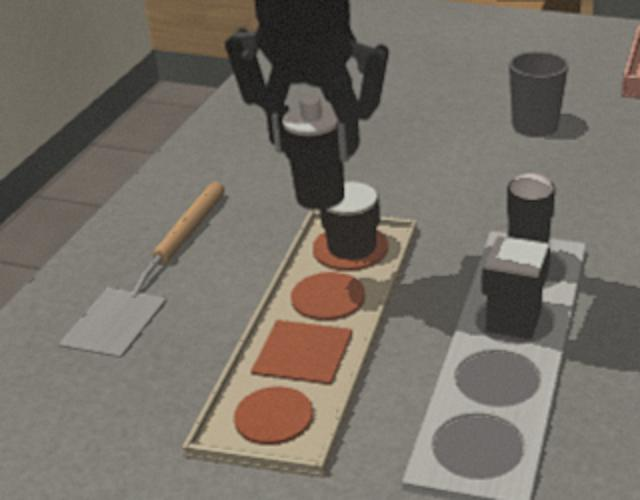

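The knob pot is held upright and its saucer (328,296) is empty. I'll carry it to the second well from the left.

Emit:
move_arm([
  {"slide":[0.04,-0.1,0],"rot":[0,0,0]},
  {"slide":[0.09,-0.22,0],"rot":[0,0,0]},
  {"slide":[0.15,-0.36,0],"rot":[0,0,0]},
  {"slide":[0.2,-0.5,0],"rot":[0,0,0]},
  {"slide":[0.24,-0.594,0],"rot":[0,0,0]},
])

```text
time: 18.1
tcp_pos: [0.5582, 0.0156, 0.1371]
tool_rot: [[0.015, 1.0, -0.001], [1.0, -0.015, 0.0], [0.0, -0.001, -1.0]]
force: [0.3, -0.0, -1.7]
grip_width: 0.604
grip_force: 42.7
```

Emit:
move_arm([
  {"slide":[0.06,-0.17,0],"rot":[0,0,0]},
  {"slide":[0.12,-0.34,0],"rot":[0,0,0]},
  {"slide":[0.18,-0.5,0],"rot":[0,0,0]},
  {"slide":[0.234,-0.63,0],"rot":[0,0,0]},
  {"slide":[0.234,-0.63,0],"rot":[0,0,0]},
])

```text
time: 18.52
tcp_pos: [0.4633, 0.0528, 0.1374]
tool_rot: [[0.014, 1.0, -0.001], [1.0, -0.014, 0.001], [0.001, -0.001, -1.0]]
force: [-0.4, -0.3, -2.2]
grip_width: 0.61
grip_force: 43.0
```

Emit:
move_arm([
  {"slide":[0,0,0.12],"rot":[0,0,0]},
  {"slide":[0,0,0.26],"rot":[0,0,0]},
  {"slide":[0,0,0.4],"rot":[0,0,0]},
  {"slide":[0,0,0.54],"rot":[0,0,0]},
  {"slide":[0,0,0.6],"rot":[0,0,0]},
])

```text
time: 18.93
tcp_pos: [0.4646, 0.0514, 0.0447]
tool_rot: [[0.016, 1.0, -0.004], [1.0, -0.016, -0.0], [-0.0, -0.004, -1.0]]
force: [0.1, 0.2, -2.3]
grip_width: 0.607
grip_force: 43.0
```

Emit:
move_arm([
  {"slide":[0,0,0],"rot":[0,0,0]},
  {"slide":[0,0,0],"rot":[0,0,0]},
  {"slide":[0,0,0],"rot":[0,0,0]},
  {"slide":[0,0,0],"rot":[0,0,0]},
])

```text
time: 19.27
tcp_pos: [0.4671, 0.0516, 0.0492]
tool_rot: [[0.016, 1.0, 0.003], [1.0, -0.016, 0.0], [0.0, 0.003, -1.0]]
force: [-0.2, 0.1, -1.7]
grip_width: 0.607
grip_force: 43.0
```

```bash
python3 go.py .4653,.0514,.0247
```

```text
.4653,.0514,.0247 [-0.002 -0.012  0.164] yaw -0.89
```

Emit:
move_arm([
  {"slide":[0,-0.006,0.04],"rot":[0,0,0]},
  {"slide":[0,-0.006,0.08],"rot":[0,0,0]},
  {"slide":[0,-0.006,0.12],"rot":[0,0,0]},
  {"slide":[0,-0.006,0.15],"rot":[0,0,0]},
  {"slide":[0,-0.006,0.15],"rot":[0,0,0]},
])

```text
time: 19.68
tcp_pos: [0.4644, 0.0516, 0.0243]
tool_rot: [[0.015, 1.0, -0.002], [1.0, -0.015, 0.0], [0.0, -0.002, -1.0]]
force: [-0.4, 0.1, -1.3]
grip_width: 0.61
grip_force: 42.0
```

Emit:
move_arm([
  {"slide":[0,0,0],"rot":[0,0,0]},
  {"slide":[0,0,0.004],"rot":[0,0,0]},
  {"slide":[0,0,0.007],"rot":[0,0,0]},
  {"slide":[0,0,0.007],"rot":[0,0,0]},
  {"slide":[0,0,0.007],"rot":[0,0,0]},
])

```text
time: 20.1
tcp_pos: [0.4651, 0.0516, 0.0241]
tool_rot: [[0.016, 1.0, 0.0], [1.0, -0.016, 0.0], [0.0, 0.0, -1.0]]
force: [-0.3, 0.4, -2.9]
grip_width: 0.611
grip_force: 42.2
```

Still hanging at -2.9 N, so I'll lower it slightly.

Emit:
move_arm([
  {"slide":[0,0,0.003],"rot":[0,0,0]},
  {"slide":[0,0,0.006],"rot":[0,0,0]},
  {"slide":[0,0,0.006],"rot":[0,0,0]},
  {"slide":[0,0,0.006],"rot":[0,0,0]},
])

```text
time: 20.43
tcp_pos: [0.4652, 0.0516, 0.0239]
tool_rot: [[0.016, 1.0, 0.0], [1.0, -0.016, 0.0], [0.0, 0.0, -1.0]]
force: [-3.7, -0.7, 6.3]
grip_width: 0.609
grip_force: 42.7
```

Emit:
move_arm([
  {"slide":[0,0,0],"rot":[0,0,0]},
  {"slide":[0,0,0],"rot":[0,0,0]},
  {"slide":[0,0,0],"rot":[0,0,0]},
  {"slide":[0,0,0],"rot":[0,0,0]},
  {"slide":[0,0,0],"rot":[0,0,0]},
], claw=85)

```text
time: 20.85
tcp_pos: [0.4651, 0.0516, 0.0232]
tool_rot: [[0.016, 1.0, 0.0], [1.0, -0.016, 0.0], [0.0, 0.0, -1.0]]
force: [-0.3, -0.5, 0.3]
grip_width: 0.997
grip_force: 0.0
```

Emit:
move_arm([
  {"slide":[0,0,-0.1],"rot":[0,0,0]},
  {"slide":[0,0,-0.3],"rot":[0,0,0]},
  {"slide":[0,0,-0.5],"rot":[0,0,0]},
  {"slide":[0,0,-0.7],"rot":[0,0,0]},
  {"slide":[0,0,-0.73],"rot":[0,0,0]},
])

```text
time: 21.27
tcp_pos: [0.4676, 0.0517, 0.1386]
tool_rot: [[0.015, 1.0, 0.009], [1.0, -0.016, 0.0], [0.0, 0.009, -1.0]]
force: [0.8, -0.6, 0.7]
grip_width: 0.995
grip_force: 0.0
```

Emit:
move_arm([
  {"slide":[-0.12,0.15,0],"rot":[0,0,0]},
  {"slide":[-0.26,0.32,0],"rot":[0,0,0]},
  {"slide":[-0.4,0.5,0],"rot":[0,0,0]},
  {"slide":[-0.5,0.62,0],"rot":[0,0,0]},
  {"slide":[-0.517,0.64,0],"rot":[0,0,0]},
])

```text
time: 21.68
tcp_pos: [0.5616, -0.0299, 0.1318]
tool_rot: [[0.018, 1.0, -0.0], [1.0, -0.018, -0.001], [-0.001, -0.0, -1.0]]
force: [0.8, 0.4, -0.3]
grip_width: 1.0
grip_force: 0.0
```

Emit:
move_arm([
  {"slide":[-0.15,0.2,0],"rot":[0,0,0]},
  {"slide":[-0.32,0.4,0],"rot":[0,0,0]},
  {"slide":[-0.517,0.64,0],"rot":[0,0,0]},
  {"slide":[-0.517,0.64,0],"rot":[0,0,0]},
  {"slide":[-0.517,0.64,0],"rot":[0,0,0]},
])

```text
time: 22.1
tcp_pos: [0.6548, -0.1077, 0.13]
tool_rot: [[0.017, 1.0, -0.003], [1.0, -0.017, 0.001], [0.001, -0.003, -1.0]]
force: [-0.6, -0.3, 0.3]
grip_width: 0.995
grip_force: 0.0
```

```bash
python3 go.py .6545,-.1065,.05 .6545,-.1065,.009; python3 tips.py
```

```text
.6545,-.1065,.05 [ 0.007 -0.001  0.534] yaw -1.0
.6545,-.1065,.009 [-0.     0.001  0.273] yaw -1.0
tcp [ 0.6548 -0.1077  0.13  ] w 0.9949801448872009 F [-0.6 -0.3  0.3] t 22.1
far 683 z [0.166  0.1686 0.1717] x [0.6992 0.7008 0.7112] y [-0.115  -0.1004 -0.0942]
near 764 z [0.1644 0.1694 0.1747] x [0.6014 0.6084 0.6146] y [-0.1076 -0.097  -0.0928]
```

Emit:
move_arm([
  {"slide":[0.004,0,0.1],"rot":[0,0,0]},
  {"slide":[0.004,0,0.24],"rot":[0,0,0]},
  {"slide":[0.004,0,0.38],"rot":[0,0,0]},
  {"slide":[0.004,0,0.48],"rot":[0,0,0]},
  {"slide":[0.004,0,0.53],"rot":[0,0,0]},
])

```text
time: 22.57
tcp_pos: [0.6528, -0.104, 0.0516]
tool_rot: [[0.014, 1.0, -0.003], [1.0, -0.014, 0.001], [0.001, -0.003, -1.0]]
force: [0.3, 0.6, -0.6]
grip_width: 0.992
grip_force: 0.0
```

Emit:
move_arm([
  {"slide":[0,0,0.07],"rot":[0,0,0]},
  {"slide":[0,0,0.14],"rot":[0,0,0]},
  {"slide":[0,0,0.2],"rot":[0,0,0]},
  {"slide":[0,0,0.26],"rot":[0,0,0]},
  {"slide":[0,0,0.26],"rot":[0,0,0]},
])

```text
time: 22.98
tcp_pos: [0.6535, -0.1055, 0.012]
tool_rot: [[0.016, 1.0, -0.003], [1.0, -0.016, 0.001], [0.001, -0.003, -1.0]]
force: [-0.6, 1.1, -0.8]
grip_width: 0.995
grip_force: 0.0
```

```bash
python3 go.py .6545,-.1065,.009; python3 tips.py
```

```text
.6545,-.1065,.009 [-0.006  0.006  0.02 ] yaw -0.89
tcp [ 0.6535 -0.1055  0.012 ] w 0.995347656311932 F [-0.6  1.1 -0.8] t 22.9833
far 547 z [0.0471 0.0504 0.0535] x [0.6979 0.6995 0.7105] y [-0.1135 -0.0981 -0.0926]
near 625 z [0.0494 0.0527 0.0566] x [0.6001 0.6063 0.613 ] y [-0.1044 -0.0942 -0.0901]
```

Emit:
move_arm([
  {"slide":[-0.004,0,0.02],"rot":[0,0,0]},
  {"slide":[-0.004,0,0.04],"rot":[0,0,0]},
  {"slide":[-0.004,0,0.04],"rot":[0,0,0]},
  {"slide":[-0.004,0,0.04],"rot":[0,0,0]},
  {"slide":[-0.004,0,0.04],"rot":[0,0,0]},
])

```text
time: 23.45
tcp_pos: [0.6548, -0.1065, 0.0086]
tool_rot: [[0.016, 1.0, 0.001], [1.0, -0.016, -0.0], [0.0, 0.001, -1.0]]
force: [-0.3, 0.0, 0.1]
grip_width: 0.996
grip_force: 0.0
```

Emit:
move_arm([
  {"slide":[0,0,0],"rot":[0,0,0]},
  {"slide":[0,0,0],"rot":[0,0,0]},
  {"slide":[0,0,0],"rot":[0,0,0]},
  {"slide":[0,0,0],"rot":[0,0,0]},
  {"slide":[0,0,0],"rot":[0,0,0]},
], claw=52)

```text
time: 23.87
tcp_pos: [0.6549, -0.1065, 0.0087]
tool_rot: [[0.015, 1.0, 0.001], [1.0, -0.015, -0.0], [-0.0, 0.001, -1.0]]
force: [0.2, 0.1, 2.6]
grip_width: 0.677
grip_force: 43.6
```

Emit:
move_arm([
  {"slide":[0,0,0],"rot":[0,0,0]},
  {"slide":[0,0,0],"rot":[0,0,0]},
  {"slide":[0,0,0],"rot":[0,0,0]},
])

```text
time: 24.12
tcp_pos: [0.6549, -0.1065, 0.0087]
tool_rot: [[0.015, 1.0, 0.001], [1.0, -0.015, -0.0], [-0.0, 0.001, -1.0]]
force: [0.0, 0.4, 4.3]
grip_width: 0.678
grip_force: 43.5
```

```bash
python3 tips.py
```

```text
tcp [ 0.6549 -0.1065  0.0087] w 0.6780250290511933 F [0.  0.4 4.3] t 24.1167
far 538 z [0.0364 0.0415 0.0463] x [0.6864 0.6914 0.6983] y [-0.0993 -0.0959 -0.092 ]
near 534 z [0.0375 0.042  0.0469] x [0.6143 0.6199 0.624 ] y [-0.1096 -0.0967 -0.0913]
```

Emit:
move_arm([
  {"slide":[0,0,-0.08],"rot":[0,0,0]},
  {"slide":[0,0,-0.22],"rot":[0,0,0]},
  {"slide":[0,0,-0.4],"rot":[0,0,0]},
  {"slide":[0,0,-0.58],"rot":[0,0,0]},
  {"slide":[0,0,-0.73],"rot":[0,0,0]},
])

```text
time: 24.58
tcp_pos: [0.6545, -0.1064, 0.1196]
tool_rot: [[0.016, 1.0, 0.0], [1.0, -0.016, 0.0], [0.0, 0.0, -1.0]]
force: [0.3, -0.1, -0.7]
grip_width: 0.678
grip_force: 43.3
```

Emit:
move_arm([
  {"slide":[0.1,-0.1,0],"rot":[0,0,0]},
  {"slide":[0.25,-0.22,0],"rot":[0,0,0]},
  {"slide":[0.45,-0.37,0],"rot":[0,0,0]},
  {"slide":[0.64,-0.53,0],"rot":[0,0,0]},
  {"slide":[0.795,-0.655,0],"rot":[0,0,0]},
])

```text
time: 25.0
tcp_pos: [0.5562, 0.016, 0.1174]
tool_rot: [[0.015, 1.0, -0.002], [1.0, -0.015, 0.001], [0.001, -0.002, -1.0]]
force: [-0.1, 1.2, -1.3]
grip_width: 0.679
grip_force: 43.6
```

Emit:
move_arm([
  {"slide":[0.2,-0.17,0],"rot":[0,0,0]},
  {"slide":[0.42,-0.34,0],"rot":[0,0,0]},
  {"slide":[0.62,-0.5,0],"rot":[0,0,0]},
  {"slide":[0.75,-0.62,0],"rot":[0,0,0]},
  {"slide":[0.795,-0.655,0],"rot":[0,0,0]},
])

```text
time: 25.42
tcp_pos: [0.4592, 0.1375, 0.1177]
tool_rot: [[0.012, 1.0, -0.001], [1.0, -0.012, 0.001], [0.001, -0.001, -1.0]]
force: [0.0, -0.0, -1.7]
grip_width: 0.68
grip_force: 43.6
```

Emit:
move_arm([
  {"slide":[0,0,0.12],"rot":[0,0,0]},
  {"slide":[0,0,0.26],"rot":[0,0,0]},
  {"slide":[0,0,0.4],"rot":[0,0,0]},
  {"slide":[0,0,0.54],"rot":[0,0,0]},
  {"slide":[0,0,0.6],"rot":[0,0,0]},
])

```text
time: 25.83
tcp_pos: [0.4603, 0.1343, 0.0249]
tool_rot: [[0.016, 1.0, -0.005], [1.0, -0.016, -0.001], [-0.001, -0.005, -1.0]]
force: [0.2, 0.2, -1.6]
grip_width: 0.678
grip_force: 43.7
```

Emit:
move_arm([
  {"slide":[0,0,0],"rot":[0,0,0]},
  {"slide":[0,0,0],"rot":[0,0,0]},
  {"slide":[0,0,0],"rot":[0,0,0]},
  {"slide":[0,0,0],"rot":[0,0,0]},
])

```text
time: 26.17
tcp_pos: [0.4629, 0.1352, 0.0293]
tool_rot: [[0.016, 1.0, 0.003], [1.0, -0.016, 0.001], [0.001, 0.003, -1.0]]
force: [-0.3, -0.6, -1.6]
grip_width: 0.68
grip_force: 43.7
```

```bash
python3 go.py .4624,.135,.0047
```

```text
.4624,.135,.0047 [-0.002 -0.004  0.164] yaw -0.9
```

Emit:
move_arm([
  {"slide":[0,0,0.04],"rot":[0,0,0]},
  {"slide":[0,0,0.08],"rot":[0,0,0]},
  {"slide":[0,0,0.12],"rot":[0,0,0]},
  {"slide":[0,0,0.15],"rot":[0,0,0]},
  {"slide":[0,0,0.15],"rot":[0,0,0]},
])

```text
time: 26.58
tcp_pos: [0.4617, 0.1351, 0.0049]
tool_rot: [[0.016, 1.0, -0.001], [1.0, -0.016, -0.0], [-0.0, -0.001, -1.0]]
force: [0.3, 0.3, -2.4]
grip_width: 0.674
grip_force: 43.8
```

Emit:
move_arm([
  {"slide":[0,0,0],"rot":[0,0,0]},
  {"slide":[0,0,0.004],"rot":[0,0,0]},
  {"slide":[0,0,0.007],"rot":[0,0,0]},
  {"slide":[0,0,0.007],"rot":[0,0,0]},
  {"slide":[0,0,0.007],"rot":[0,0,0]},
])

```text
time: 27.0
tcp_pos: [0.4618, 0.1351, 0.0047]
tool_rot: [[0.015, 1.0, -0.0], [1.0, -0.015, -0.0], [-0.0, -0.0, -1.0]]
force: [-3.9, -2.1, 4.9]
grip_width: 0.678
grip_force: 44.4
```

Contact. I'll release and lift away, then move back toward the robot to clear the view.

Emit:
move_arm([
  {"slide":[0,0,0],"rot":[0,0,0]},
  {"slide":[0,0,0],"rot":[0,0,0]},
  {"slide":[0,0,0],"rot":[0,0,0]},
  {"slide":[0,0,0],"rot":[0,0,0]},
  {"slide":[0,0,0],"rot":[0,0,0]},
], claw=85)

```text
time: 27.42
tcp_pos: [0.4619, 0.1351, 0.0041]
tool_rot: [[0.016, 1.0, 0.0], [1.0, -0.016, 0.0], [0.0, 0.0, -1.0]]
force: [-0.4, 0.1, 0.4]
grip_width: 0.997
grip_force: 0.0
```

Emit:
move_arm([
  {"slide":[0,0,-0.1],"rot":[0,0,0]},
  {"slide":[0,0,-0.3],"rot":[0,0,0]},
  {"slide":[0,0,-0.55],"rot":[0,0,0]},
  {"slide":[0,0,-0.8],"rot":[0,0,0]},
  {"slide":[0,0,-0.98],"rot":[0,0,0]},
])

```text
time: 27.83
tcp_pos: [0.4625, 0.1352, 0.1548]
tool_rot: [[0.016, 1.0, 0.003], [1.0, -0.016, 0.001], [0.001, 0.003, -1.0]]
force: [1.1, -0.3, 0.1]
grip_width: 0.998
grip_force: 0.0
```

Emit:
move_arm([
  {"slide":[0.2,-0.1,-0.1],"rot":[0,0,0]},
  {"slide":[0.4,-0.2,-0.2],"rot":[0,0,0]},
  {"slide":[0.6,-0.3,-0.2],"rot":[0,0,0]},
  {"slide":[0.8,-0.4,-0.2],"rot":[0,0,0]},
  {"slide":[0.98,-0.4,-0.2],"rot":[0,0,0]},
])

```text
time: 28.25
tcp_pos: [0.4024, 0.2848, 0.1819]
tool_rot: [[0.014, 1.0, 0.001], [1.0, -0.014, 0.001], [0.001, 0.001, -1.0]]
force: [-0.1, -0.5, 0.0]
grip_width: 0.995
grip_force: 0.0
```

```bash
python3 - <<'E'
from h import *
from plant import camera
I=[]
wells={"wide":(.4622,.1352,.066),"knob":(.4651,.0513,.084),"square":(.4679,-.0327,.084),"tall":(.4708,-.1166,.108)}
for n in("top","side"):
    c=camera(n);W=world(c);hsv=cv2.cvtColor(c["pixels"],cv2.COLOR_RGB2HSV)
    if n=="top": I.append(cv2.resize(c["pixels"][180:320,170:430,::-1],(520,280)))
    else: I.append(cv2.resize(c["pixels"][140:320,220:480,::-1],(434,300)))
    for k,(x,y,z) in wells.items():
        m=(np.hypot(W[...,0]-x,W[...,1]-y)<.042)&(W[...,2]>z-.016)&(W[...,2]<z+.02)&(hsv[...,2]>120)&(hsv[...,1]<60)&(c["z_map"]>0)
        if m.sum()<30: print(n,k,"none");continue
        zz=np.median(W[...,2][m]);b=max(blobs(m,20,9e3),key=cv2.contourArea)
        r=cv2.minAreaRect((onplane(c,b,zz)*1000).astype(np.float32));print(n,k,"z %.4f"%zz,"off mm",np.round(np.array(r[0])-[x*1000,y*1000],1),np.round(r[1],1))
c=np.zeros((580,520,3),np.uint8);c[:280]=I[0];c[280:,:434]=I[1];cv2.imwrite("pics/fin.png",c)
E
```

```text
top wide z 0.0667 off mm [ 0.7 -0.8] [55.4 54.5]
top knob z 0.0868 off mm [0.2 0.1] [48.8 47.9]
top square z 0.0848 off mm [ 0.8 -0.6] [50.7 49.8]
top tall z 0.1078 off mm [ 3.  -4.4] [42.3 40.1]
side wide z 0.0646 off mm [1.1 1.5] [54.6 54.5]
side knob z 0.0845 off mm [ 0.  16.3] [22.5 43. ]
side square none
side tall none
```

View pics/fin.png

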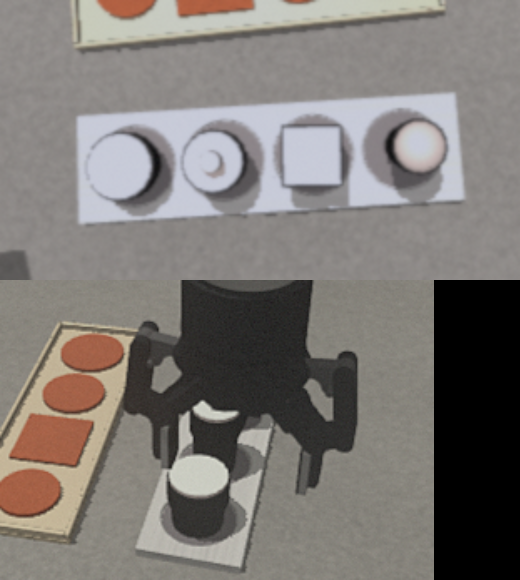

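All four pots stand upright in their wells in the order wide, knob, square, tall (top crop: (122,165), (213,160), (312,155), (417,146)). Lid offsets are about 1 mm. The tall pot's offset is about 2 mm once the top view's bias is removed. The robot is clear of everything.

```bash
python3 -c "
from plant import hand_in;print(hand_in())"
```

```text
the job is handed in; nothing more can be done
None
```

The job is handed in: all four pots stand upright in the rack wells in reversed order (left to right: wide, knob, square, tall), each within about 2 mm of its well's centre by the camera images, after about 28 s of robot time; the hand-in gave no verdict.

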